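# Roll a specimen tube onto the viewer's line and switch on the lamp

### The arm

A 6-joint arm with a two-finger parallel gripper is mounted at the origin on the work surface. World frame = base frame: x ahead of the robot, y to its left, z up, the work surface at z = 0. Lengths are in m, angles in rad, forces in N, time in s.
With the tool pointing down it reaches from about 0.3 to 0.825 m from the base axis. Payload 5.4 kg.
Tool frame: the origin (TCP) lies midway between the tips of the shut fingers; the grasp point (between the pads) lies bot.grasp_offset behind it (bot.grasp_offset is the distance from the TCP to the grasp point, in m); z points along the fingers, y is the line along which they close (so a half turn about z gives the same grasp; the last joint's range is limited). The gripper opens to 92 mm and grips with 3 to 60 N. Pads are 20 mm wide; open, the fingers measure 128 mm over their backs; the gripper's body (75 mm by 189 mm) begins 69 mm behind the grasp point.
Start: joints at [-1.419, 0.158, 1.597, -0, 1.386, -0.21], TCP at [0.204, -0.538, 0.188] pointing down, gripper open.
Joint ranges: [-2.91, 2.91], [-0.94, 2.29], [0.18, 2.7], [-1.29, 4.43], [0.17, 2.64], [-3, 3]. Speed limits (rad/s): [2.57, 2.57, 3.14, 3.14, 3.14, 3.14].

### API

Orientations are given as [roll, pitch, yaw] about the fixed x, y, z axes, in that order (R = Rz(yaw) Ry(pitch) Rx(roll)).
In Python, from plant import bot, viewer gives the robot as it stands. The module is installed in compiled form; this text tells all that it offers.
- The arm moves only by the shell command python3 -m inch 'ROWS' [FORCE]. ROWS is a JSON object of lists of equal length, an entry for each row: "translation": the shift along the tool's x, y, z each as a share of 120 mm, from -1 to 1, a list of three; "twist": the turn about the tool's z as a share of 90 degrees, from -1 to 1; "claw": the closure, from 0 (fully open) to 1 (shut). A call has 1 to 10 rows; each row shifts and turns the commanded pose from where the row before left it, along the tool's axes as they then stand; what a row does not reach is not made up. A row lasts 1/10 s, in which the tool goes at most 50 mm and 8.59 degrees, less where a joint would pass 70% of its speed; a pose out of reach is approached as far as the arm can. A call with a number of a shift or a turn outside -1 to 1 is refused whole. A call with a gripper value outside its range is refused whole. The fingers move at their own pace and stop on an object; FORCE is the grip in N (left out, the last holds). Time passes only in rows, so rows that do not move let the fingers close. It gives the time, the measured TCP pose, the force, the opening and the grip force at its end, in the units of the state.
- bot.sense(): the state, without advancing time (a new reading comes with each control period).
- viewer.get_image(name): name is "scene" or "top" or "wrist"; returns a dict with "image" (400x640x3 uint8, red, green, blue), "range_z" (400x640 float32, m along the optical axis (not along the pixel's ray), 0 where there is no reading), "intrinsics" (3x3 intrinsics, pixels), "R" (3x3) and "t" (3): a world point X has camera coordinates R X + t; the wrist camera has in their place "tool_from_camera" (4x4, takes a point from camera to tool coordinates, whose origin is the TCP and whose axes are the flange's). Camera axes: x right, y down, z forward; pixel columns grow to the right and rows downward; lengths in m; the calibration is good to about 2 mm. The wrist camera is an equidistant fisheye: a pixel r from the principal point sees the ray r / f radians off the axis. A picture is of the moment at which its call begins: read the wrist's pose just before it.
- bot.sign_off(): hands the job in; it is judged then, once.
The state is a dict: "clock": time; "joints": joint angles; "joint_vel": joint speeds; "joint_torque": joint torques, N m; "eef_pos": TCP position; "orientation": TCP orientation; "contact_force": force on the tool from outside, world axes, zero at the start; "ft_torque": the same for the moment, N m; "finger_gap": finger opening in m; "gripper_force": force on a finger pad.
Only numpy, scipy, OpenCV 4.12 (cv2) and the standard library are available. Lean on these libraries where they do the work, as an engineer would, in place of code of your own. Each camera call takes 0.05 s, during which the arm holds its last target. There are 200 camera calls.

### The job

With a fingertip, gently stroke the top of the lying specimen tube sideways so that it rolls across the viewer and comes to rest centred on the dark line, lying along it; then press the viewer's lamp button fully down and let it go. Roll the tube rather than sliding it, do not pick it up, and leave the upright vial, the jar and the dish where they are.

Things in the scene. Friction and masses are not known exactly. Their poses are not given: they have to be found in the camera images.
- viewer: Flat beige specimen viewer, fixed to the bench: 240 mm (x) by 270 mm (y), 22 mm high, with a white panel flush in its top. Origin: centre of its underside, on the bench; z up. A flat dark line 14 mm wide runs along its y axis: centred on x = 0, from y = -117 to y = +73 mm. The tube is to lie wholly on that length, its axis over the line's width.
- tube: Capped amber glass tube, a cylinder 28 mm across, 95 mm long, about 45 g, lying on the viewer 45 to 70 mm to the +x or -x side of the line, within 4 degrees of parallel. Origin: its centre, 36 mm above the bench; y: along it to the cap; z: up at the start, turns as it rolls. Its top stroked by a fingertip, it rolls half as far and stays; nudged from behind it runs on 5 to 15 mm, if high up it jams.
- lamp_top (a point): Centre of the top face of the lamp button: a grey round button 28 mm across in a black collar 44 mm across, on the viewer 40 mm to the -x and 107 mm to the +y side of its origin. Its top is 26 mm above the viewer's top, 48 mm above the bench. Pressed straight down.
- lamp (a joint): Travel of the lamp button: 0 up, 0.006 (6 mm) fully down. Its spring takes about 4 N to hold fully down and brings it back when it is let go.
- vial: Bystander: upright small capped vial, 31 mm in diameter, 63 mm high, standing on the viewer on the other side of the line from the tube, 45 to 70 mm from the line. Origin: centre of its underside.
- jar: Bystander: glass jar with white lid, 60 mm in diameter, 80 mm high, on the bench beyond the viewer's -y edge. Origin: centre of its underside.
- dish: Bystander: flat covered dish, 92 mm in diameter, 19 mm high, on the bench beyond the viewer's far (+x) edge. Origin: centre of its underside.
Things that resemble listed ones, but are neither listed nor needed, are in the scene too. Leave any purple or yellow look-alike of the tube alone.

How it is judged:
By the outcome, as a careful person would: the job done as asked, in the order asked, and still so for the second after the job is handed in, with the robot touching nothing.
It also fails if it takes over 51 s, if anything falls off the work surface, if the arm or the gripper's body presses on something with over 40 N, if the wrist force passes 120 N, or if a joint passes its speed limit or range.

## Working session

There is one attempt and no reset: what is moved stays moved. The work goes in short steps, Python scripts to look and compute and a shell command to move; the robot and the scene stay as the last step left them, time stands still between calls to the robot, and variables do not carry over. Pictures are saved under pics/ and viewed, at most 10 in all, crops included, and the job is handed in when it is done.

```bash
mkdir -p pics
python3 - <<'E'
from plant import bot, viewer
import cv2,numpy as np
s=bot.sense();print({k:np.round(v,3).tolist() for k,v in s.items()})
for n in ("top","scene"):
    d=viewer.get_image(n);cv2.imwrite(f"pics/{n}0.png",d["image"][:,:,::-1]);np.savez(f"pics/{n}0.npz",**d)
    print(n,d["intrinsics"].tolist(),d["R"].round(3).tolist(),d["t"])
E
```

```text
{'clock': 0.0, 'joints': [-1.419, 0.159, 1.598, -0.0, 1.386, -0.21], 'joint_vel': [-0.001, 0.002, 0.0, -0.0, 0.002, -0.001], 'joint_torque': [-0.0, -38.557, -32.211, 0.07, 0.038, -0.0], 'eef_pos': [0.203, -0.537, 0.187], 'orientation': [-3.14, -0.0, 0.362], 'contact_force': [0.583, 0.122, 0.567], 'ft_torque': [0.035, -0.068, -0.022], 'gripper_force': 0.0, 'finger_gap': 0.092}
top [[418.52285338966, 0.0, 323.0088729712321], [0.0, 418.52285338966, 205.25531726179355], [0.0, 0.0, 1.0]] [[-0.009, -1.0, 0.015], [-0.994, 0.007, -0.109], [0.109, -0.016, -0.994]] [-0.00813027  0.57211258  0.96406085]
scene [[425.06018844722996, 0.0, 321.39093847630767], [0.0, 425.06018844722996, 194.82497956118078], [0.0, 0.0, 1.0]] [[0.454, 0.891, -0.015], [0.717, -0.376, -0.587], [-0.529, 0.256, -0.809]] [-0.25922284 -0.37339761  1.17651505]
```

View pics/top0.png

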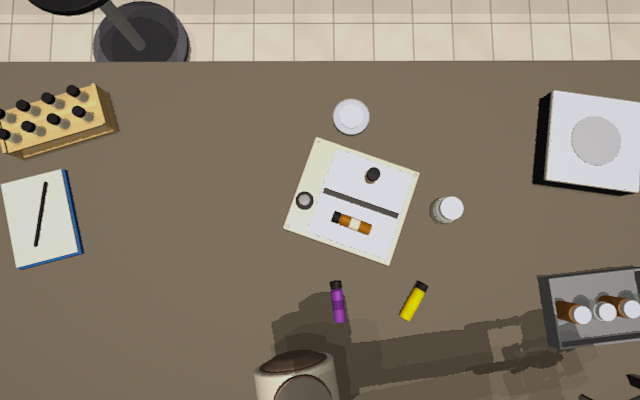

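View pics/scene0.png

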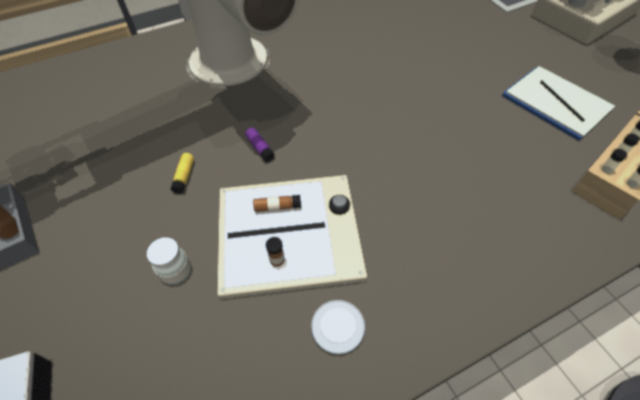

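```bash
cat > h.py <<'E'
import numpy as np,cv2
def ray(d,uv,z):
    K,R,t=d["intrinsics"],d["R"],d["t"]
    uv=np.atleast_2d(uv).astype(float)
    r=np.c_[uv,np.ones(len(uv))]@np.linalg.inv(K).T@R
    c=-R.T@t
    return c+r*((z-c[2])/r[:,2])[:,None]
def big(m,n=1):
    k,l,s,c=cv2.connectedComponentsWithStats(m.astype(np.uint8))
    i=1+np.argmax(s[1:,4]);return np.argwhere(l==i)[:,::-1]
def box(d,pix,z):
    "centre, long-axis angle (deg, world), length, width of pixel blob cast on plane z"
    P=ray(d,pix,z)[:,:2]; (c,wh,a)=cv2.minAreaRect((P*1000).astype(np.float32))
    b=cv2.boxPoints((c,wh,a)); e=b[1]-b[0] if np.linalg.norm(b[1]-b[0])>np.linalg.norm(b[2]-b[1]) else b[2]-b[1]
    if e[1]<0:e=-e
    return np.array(c),np.degrees(np.arctan2(e[1],e[0])),max(wh),min(wh)
E
python3 - <<'E'
from h import *
d=np.load("pics/top0.npz");im=d["image"];hsv=cv2.cvtColor(im,cv2.COLOR_RGB2HSV)
cv2.imwrite("pics/crop.png",cv2.resize(im[125:325,265:465][:,:,::-1],(600,600),interpolation=cv2.INTER_CUBIC))
w=np.zeros(im.shape[:2],bool);w[130:270,280:425]=1
dark=(hsv[...,2]<95)&w
k,l,s,c=cv2.connectedComponentsWithStats(dark.astype(np.uint8))
for i in range(1,k):
    if s[i,4]>30:print("dark",s[i],c[i].round(1),box(d,np.argwhere(l==i)[:,::-1],.022))
am=(hsv[...,0]<20)&(hsv[...,1]>120)&(hsv[...,2]>80)&w
k,l,s,c=cv2.connectedComponentsWithStats(am.astype(np.uint8))
for i in range(1,k):
    if s[i,4]>20:print("amber",s[i],c[i].round(1),box(d,np.argwhere(l==i)[:,::-1],.036))
body=big((im.max(2)>150)&(im[...,0].astype(int)-im[...,2]>-40)&w)
print("viewer",box(d,body,.022))
E
```

```text
dark [366 168  14  14 145] [372.5 174.3] (array([ 647.23266602, -133.4732666 ]), np.float32(179.63997), 31.97049903869629, 31.9056339263916)
dark [324 188  74  30 349] [360.7 202.6] (array([ 579.0925293 , -102.49977112]), np.float32(69.97972), 186.1537322998047, 11.30405330657959)
dark [296 192  17  17 129] [304.2 200.7] (array([586.11578369,  32.71136475]), np.float32(179.6586), 38.73497772216797, 38.44641876220703)
dark [332 211   9  12  74] [335.9 216.9] (array([544.92163086, -43.82498169]), np.float32(161.07727), 25.09488868713379, 16.623857498168945)
amber [338 214  14  13 114] [344.3 219.8] (array([536.39312744, -62.33327484]), np.float32(70.72182), 26.093416213989258, 24.7669734954834)
amber [358 221  13  13 118] [364.3 227.4] (array([ 518.1463623 , -109.83537292]), np.float32(68.45732), 25.855899810791016, 25.152070999145508)
viewer (array([585.78143311, -81.68339539]), np.float32(70.07808), 269.61212158203125, 239.1640625)
```

View pics/crop.png

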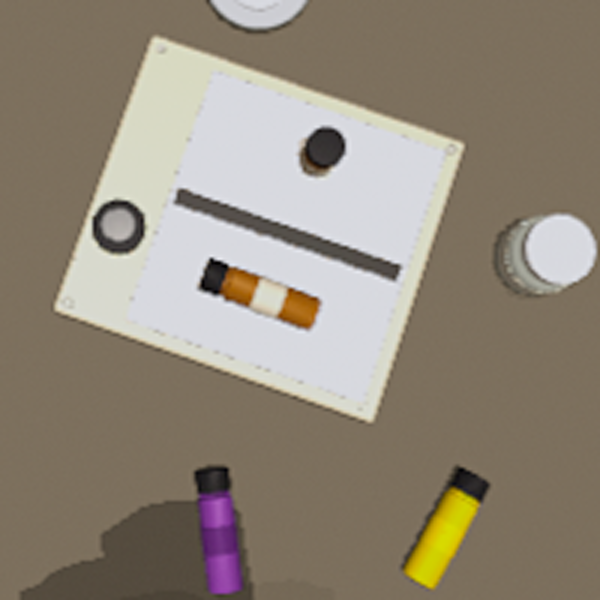

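The amber tube in the crop is at (260,293), which is (352,223) in the full top view. It lies on the viewer and has the black cap and white label, so it is the tube meant. Purple (338,300) and yellow (413,300) are the look-alikes, both on the bench. The line is at (361,203), the button at (304,200) and the vial at (372,174).

```bash
python3 -m inch '{"translation":[[0.3,-0.2,0],[0.3,-0.2,0],[0.3,-0.2,0],[0.3,-0.2,0],[0.3,-0.2,0],[0.3,-0.2,0],[0.3,-0.2,0],[0.3,-0.2,0],[0.3,-0.2,0],[0.3,-0.2,0]],"twist":[0,0,0,0,0,0,0,0,0,0],"claw":[1,1,1,1,1,1,1,1,1,1]}' 10
python3 -m inch '{"translation":[[0.3,-0.2,0],[0.3,-0.2,0],[0.3,-0.2,0],[0,0,0],[0,0,0],[0,0,0],[0,0,0],[0,0,0],[0,0,0],[0,0,0]],"twist":[0,0,0,-0.0912,-0.0912,-0.0912,-0.0912,-0.0912,-0.0912,0],"claw":[1,1,1,1,1,1,1,1,1,1]}'
python3 - <<'E'
from plant import bot,viewer
import cv2,numpy as np
s=bot.sense();d=viewer.get_image("wrist");cv2.imwrite("pics/w1.png",d["image"][:,:,::-1])
print(s["clock"],s["eef_pos"],s["orientation"],s["contact_force"],s["finger_gap"],bot.grasp_offset,d["tool_from_camera"].round(3).tolist(),d["intrinsics"].tolist())
E
```

```text
clock: 1.1
eef_pos: [0.4558, -0.1841, 0.1873]
orientation: [-3.141, 0.0, 0.362]
contact_force: [2.0, -1.2, 0.7]
finger_gap: 0.0142
gripper_force: 0.0
clock: 2.1
eef_pos: [0.5304, -0.0802, 0.1871]
orientation: [-3.141, 0.0, 1.222]
contact_force: [-0.0, 1.0, 0.7]
finger_gap: 0.0005
gripper_force: 0.0
2.1 [ 0.53040668 -0.08018705  0.18710552] [-3.14055702e+00  1.16385373e-05  1.22169866e+00] [-0.0102975   0.98556733  0.74302283] 0.000470485363874387 0.0187 [[-0.0, -0.969, -0.247, 0.069], [1.0, -0.0, -0.0, 0.0], [0.0, -0.247, 0.969, -0.197], [0.0, 0.0, 0.0, 1.0]] [[309.70691628693146, 0.0, 323.2374440018711], [0.0, 309.70691628693146, 204.19899738032873], [0.0, 0.0, 1.0]]
```

View pics/w1.png

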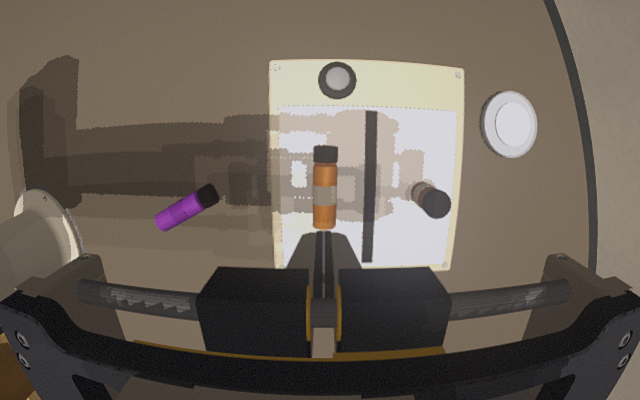

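```bash
cat >> h.py <<'E'
from scipy.spatial.transform import Rotation as Ro
VC=np.array([585.8,-81.7]);A=np.radians(-20)
VX=np.array([np.cos(A),np.sin(A)]);VY=np.array([-VX[1],VX[0]])
def wray(d,s,uv,z):
    K=d["intrinsics"];q=(np.atleast_2d(uv)-K[:2,2])/K[0,0];th=np.linalg.norm(q,axis=1)
    r=np.c_[q*(np.sin(th)/np.maximum(th,1e-9))[:,None],np.cos(th)]
    T=d["tool_from_camera"];W=Ro.from_euler("xyz",s["orientation"]).as_matrix()
    r=r@T[:3,:3].T@W.T;c=W@T[:3,3]+s["eef_pos"]
    return c+r*((z-c[2])/r[:,2])[:,None]
def toV(P): # world m -> viewer mm
    q=np.asarray(P)[:,:2]*1000-VC; return np.c_[q@VX,q@VY]
def look(save=None):
    "wrist picture -> line and tube fits in viewer frame (mm)"
    from plant import bot,viewer
    s=bot.sense();d=viewer.get_image("wrist");im=d["image"]
    if save:cv2.imwrite(save,im[:,:,::-1])
    h=cv2.cvtColor(im,cv2.COLOR_RGB2HSV);v,u=np.mgrid[:400,:640];uv=np.c_[u.ravel(),v.ravel()]
    g=toV(wray(d,s,uv,.022)).reshape(400,640,2);t=toV(wray(d,s,uv,.036)).reshape(400,640,2)
    ln=(h[...,2]<90)&(abs(g[...,0])<14)&(g[...,1]>35)&(g[...,1]<85)|(h[...,2]<90)&(abs(g[...,0])<14)&(g[...,1]<0)&(g[...,1]>-125)
    am=(h[...,0]<20)&(h[...,1]>130)&(h[...,2]>60)&(abs(t[...,0])<85)&(t[...,1]>-90)&(t[...,1]<60)
    am=cv2.morphologyEx(am.astype(np.uint8),cv2.MORPH_OPEN,np.ones((3,3)))>0
    def fit(m,P,nm):
        ys=np.floor(P[...,1][m]/4).astype(int);xs=P[...,0][m];o=[]
        for y in np.unique(ys):
            e=xs[ys==y]
            if len(e)>8:o.append((y*4+2,(np.percentile(e,2)+np.percentile(e,98))/2,np.ptp(e)))
        o=np.array(o);w=np.median(o[:,2]);o=o[abs(o[:,2]-w)<4];p=np.polyfit(o[:,0],o[:,1],1)
        print(nm,"x at mid %.1f"%np.polyval(p,o[:,0].mean()),"x at y=-22: %.1f"%np.polyval(p,-22),"tilt deg %.1f"%np.degrees(np.arctan(p[0])),"y %.0f..%.0f w %.1f n %d"%(o[0,0],o[-1,0],w,len(o)))
    for a in ((ln,g,"line"),(am,t,"tube")):
        try:fit(*a)
        except Exception as e:print(a[2],"none",e)
    print("t %.2f tcp in viewer"%s["clock"],toV(s["eef_pos"][None]).round(1),"z %.4f"%s["eef_pos"][2],"F",s["contact_force"].round(1))
    b=(h[...,1]<40)&(h[...,2]>90)&(h[...,2]<200)
    B=toV(wray(d,s,uv,.048)).reshape(400,640,2);b&=(np.hypot(B[...,0]+40,B[...,1]-107)<20)
    if b.sum()>50:
        print("button",B[big(b)[:,1],big(b)[:,0]].mean(0).round(1),b.sum())
E
python3 -c "from h import look;look()"
```

```text
line x at mid 3.1 x at y=-22: 3.1 tilt deg 0.1 y -102..70 w 11.0 n 36
tube x at mid -51.3 x at y=-22: -51.1 tilt deg 1.3 y -62..6 w 23.9 n 13
t 2.15 tcp in viewer [[-52.5 -17.5]] z 0.1872 F [ 0.1 -0.7 -0.9]
button [-37.3 105. ] 597
```

```bash
python3 -m inch '{"translation":[[0,-0.06,0],[0,0,0.35],[0,0,0.35],[0,0,0.35],[0,0,0.05],[0,0,0],[0,0,0]],"twist":[0,0,0,0,0,0,0],"claw":[1,1,1,1,1,1,1]}'
python3 -m inch '{"translation":[[0,0,0.01],[0,0,0.01],[0,0,0.01],[0,0,0]],"twist":[0,0,0,0],"claw":[1,1,1,1]}'
```

```text
clock: 2.9
eef_pos: [0.5257, -0.0785, 0.058]
orientation: [3.138, 0.0, 1.221]
contact_force: [0.7, -0.7, 0.4]
finger_gap: 0.0006
gripper_force: 0.0
clock: 3.3
eef_pos: [0.5242, -0.0779, 0.0523]
orientation: [3.141, 0.0, 1.221]
contact_force: [-0.4, -0.4, 0.5]
finger_gap: 0.0004
gripper_force: 0.0
```

```bash
python3 -m inch '{"translation":[[0,0,0.005],[0,0,0]],"twist":[0,0],"claw":[1,1]}'
```

```text
clock: 3.5
eef_pos: [0.5239, -0.0778, 0.0513]
orientation: [-3.141, -0.0, 1.221]
contact_force: [0.3, -0.0, 0.6]
finger_gap: 0.0007
gripper_force: 0.0
```

```bash
for i in 1; do python3 -m inch '{"translation":[[0,0,0.005],[0,0,0]],"twist":[0,0],"claw":[1,1]}';  python3 -m inch '{"translation":[[0,0,0.004],[0,0,0]],"twist":[0,0],"claw":[1,1]}'; done
```

```text
clock: 3.7
eef_pos: [0.5239, -0.0778, 0.0507]
orientation: [-3.141, -0.0, 1.221]
contact_force: [-0.2, 0.4, 0.1]
finger_gap: 0.0004
gripper_force: 0.0
clock: 3.9
eef_pos: [0.524, -0.0778, 0.0503]
orientation: [-3.141, -0.0, 1.221]
contact_force: [-0.5, -1.0, 0.6]
finger_gap: 0.0007
gripper_force: 0.0
```

```bash
python3 -m inch '{"translation":[[0,0,0.004],[0,0,0]],"twist":[0,0],"claw":[1,1]}';  python3 -m inch '{"translation":[[0,0,0.004],[0,0,0]],"twist":[0,0],"claw":[1,1]}'
```

```text
clock: 4.1
eef_pos: [0.524, -0.0778, 0.0498]
orientation: [-3.141, -0.0, 1.221]
contact_force: [0.4, 0.2, -0.0]
finger_gap: 0.0007
gripper_force: 0.0
clock: 4.3
eef_pos: [0.524, -0.0778, 0.0493]
orientation: [-3.141, -0.0, 1.221]
contact_force: [1.6, -0.5, -0.3]
finger_gap: 0.0003
gripper_force: 0.0
```

```bash
python3 -c "
from h import *
look('pics/w2.png')
im=cv2.imread('pics/w2.png');cv2.imwrite('pics/w2c.png',cv2.resize(im[90:290,220:420],(600,600),interpolation=cv2.INTER_CUBIC))"
```

```text
line x at mid 3.2 x at y=-22: 3.2 tilt deg -0.0 y -54..62 w 13.2 n 22
tube x at mid -50.1 x at y=-22: -51.6 tilt deg 4.5 y -14..10 w 22.0 n 5
t 4.30 tcp in viewer [[-59.4 -17.5]] z 0.0493 F [ 1.6 -0.5 -0.3]
button [-37.7 104.4] 1246
```

View pics/w2c.png

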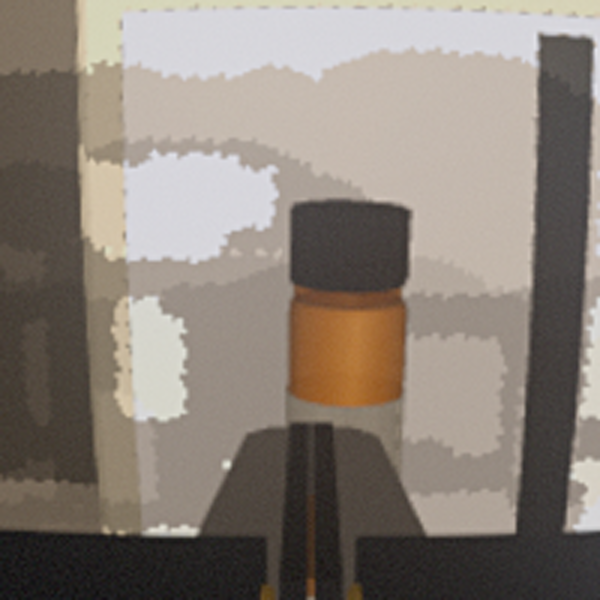

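The crop shows the tip, about 30 mm wide, centred at column 312 and the tube at column 348. So the tip is about 8 mm behind the tube's axis, and there is no contact yet.

```bash
python3 -m inch '{"translation":[[0,0,0.004],[0,0,0]],"twist":[0,0],"claw":[1,1]}';  python3 -m inch '{"translation":[[0,0,0.004],[0,0,0]],"twist":[0,0],"claw":[1,1]}' | head -4
```

```text
clock: 4.55
eef_pos: [0.524, -0.0778, 0.0488]
orientation: [-3.141, 0.0, 1.221]
contact_force: [0.1, 0.4, 0.4]
finger_gap: 0.0005
gripper_force: 0.0
clock: 4.75
eef_pos: [0.524, -0.0778, 0.0483]
orientation: [-3.141, -0.0, 1.221]
contact_force: [-0.4, -0.4, 0.4]
```

```bash
python3 -m inch '{"translation":[[0,0,-0.035],[0,0.05,0],[0,0,0],[0,0,0.01],[0,0,0]],"twist":[0,0,0,0,0],"claw":[1,1,1,1,1]}'|head -4;  python3 -m inch '{"translation":[[0,0,0.005],[0,0,0]],"twist":[0,0],"claw":[1,1]}' | head -4;python3 -m inch '{"translation":[[0,0,0.005],[0,0,0]],"twist":[0,0],"claw":[1,1]}' | head -4
```

```text
clock: 5.25
eef_pos: [0.5294, -0.0798, 0.0511]
orientation: [-3.141, -0.0, 1.221]
contact_force: [-0.5, -0.2, -0.2]
clock: 5.45
eef_pos: [0.5295, -0.0798, 0.0506]
orientation: [-3.141, -0.0, 1.221]
contact_force: [1.0, -0.1, -0.1]
clock: 5.65
eef_pos: [0.5296, -0.0799, 0.0501]
orientation: [-3.141, -0.0, 1.221]
contact_force: [0.8, -0.0, -0.3]
```

```bash
python3 -m inch '{"translation":[[0,0,0.004],[0,0,0]],"twist":[0,0],"claw":[1,1]}'|head -4;  python3 -m inch '{"translation":[[0,0,0.004],[0,0,0]],"twist":[0,0],"claw":[1,1]}' | head -4;python3 -m inch '{"translation":[[0,0,0.004],[0,0,0]],"twist":[0,0],"claw":[1,1]}' | head -4
```

```text
clock: 5.85
eef_pos: [0.5296, -0.0799, 0.0497]
orientation: [-3.142, 0.0, 1.221]
contact_force: [-0.0, 0.2, -0.4]
clock: 6.05
eef_pos: [0.5296, -0.0799, 0.0492]
orientation: [-3.141, 0.0, 1.221]
contact_force: [0.1, 0.4, -0.2]
clock: 6.25
eef_pos: [0.5296, -0.0799, 0.0487]
orientation: [-3.141, -0.0, 1.221]
contact_force: [0.4, 0.0, -0.5]
```

```bash
python3 -m inch '{"translation":[[0,0,0.004],[0,0,0]],"twist":[0,0],"claw":[1,1]}'|head -4;  python3 -m inch '{"translation":[[0,0,0.004],[0,0,0]],"twist":[0,0],"claw":[1,1]}' | head -4;python3 -m inch '{"translation":[[0,0,0.004],[0,0,0]],"twist":[0,0],"claw":[1,1]}' | head -4
```

```text
clock: 6.45
eef_pos: [0.5296, -0.0799, 0.0482]
orientation: [-3.142, -0.0, 1.221]
contact_force: [-0.5, -0.5, -0.1]
clock: 6.65
eef_pos: [0.5296, -0.0799, 0.0477]
orientation: [-3.141, -0.0, 1.221]
contact_force: [0.2, 0.3, 0.1]
clock: 6.85
eef_pos: [0.5296, -0.0799, 0.0472]
orientation: [-3.141, -0.0, 1.221]
contact_force: [0.6, -0.1, -0.6]
```

```bash
python3 -c "
from h import *
from plant import bot,viewer
s=bot.sense();d=viewer.get_image('wrist');look('pics/w3.png')
K=d['intrinsics'];T=d['tool_from_camera'];W=Ro.from_euler('xyz',s['orientation']).as_matrix()
def pt(u,v):
    q=(np.array([u,v])-K[:2,2])/K[0,0];th=np.hypot(*q);r=np.r_[q*np.sin(th)/th,np.cos(th)];z=np.median(d['range_z'][v-1:v+2,u-1:u+2]);p=r/r[2]*z
    return W@(T[:3,:3]@p+T[:3,3])+s['eef_pos']
for v in range(150,270,6):
    u=round(323);P=pt(u,v);print(u,v,toV(P[None]).round(1),P[2].round(4))
P=pt(300,150);print('panel',P[2])
d=viewer.get_image('scene');cv2.imwrite('pics/s3.png',cv2.resize(d['image'][150:300,200:400,::-1],(800,600),interpolation=cv2.INTER_CUBIC))
"
```

```text
line x at mid 3.2 x at y=-22: 3.3 tilt deg -0.2 y -54..66 w 13.3 n 23
tube x at mid -50.6 x at y=-22: -50.9 tilt deg 0.9 y -14..6 w 25.3 n 6
t 6.90 tcp in viewer [[-53.4 -17.5]] z 0.0473 F [ 0.2 -0.6 -0.6]
button [-37.4 104.3] 1286
323 150 [[-53.2  35. ]] 0.0227
323 156 [[-53.2  30.8]] 0.0237
323 162 [[-53.2  29.4]] 0.0499
323 168 [[-53.2  25.5]] 0.0494
323 174 [[-53.2  21.7]] 0.0493
323 180 [[-53.2  17.9]] 0.0498
323 186 [[-53.2  13.9]] 0.0494
323 192 [[-53.2   9.6]] 0.0476
323 198 [[-53.2   6.1]] 0.0498
323 204 [[-53.2   1.9]] 0.0493
323 210 [[-53.2  -2. ]] 0.0496
323 216 [[-53.2  -6.1]] 0.0495
323 222 [[-53.2 -10.3]] 0.0495
323 228 [[-53.2 -14.3]] 0.0501
323 234 [[-53.2  -7.8]] 0.0799
323 240 [[-53.2  -7.3]] 0.0904
323 246 [[-53.2  -7.4]] 0.0987
323 252 [[-53.1  -7.5]] 0.1063
323 258 [[-53.1  -7.4]] 0.1136
323 264 [[-53.1  -7.3]] 0.1203
panel 0.02222061343549152
```

View pics/s3.png

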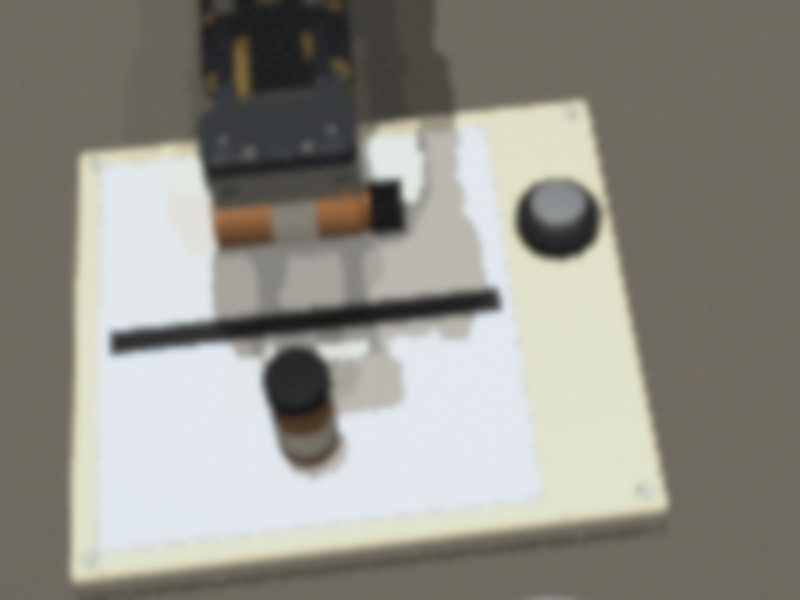

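```bash
python3 -c "
from h import *
from plant import bot,viewer
s=bot.sense();d=viewer.get_image('wrist')
K=d['intrinsics'];T=d['tool_from_camera'];W=Ro.from_euler('xyz',s['orientation']).as_matrix()
im=d['image'];cv2.imwrite('pics/w4.png',cv2.resize(im[200:260,283:363,::-1],(800,600),interpolation=cv2.INTER_NEAREST))
for u in (303,310,318,323,329,336,343):
  o=[]
  for v in range(220,245,2):
    q=(np.array([u,v])-K[:2,2])/K[0,0];th=np.hypot(*q);r=np.r_[q*np.sin(th)/th,np.cos(th)];p=r/r[2]*d['range_z'][v,u]
    t=T[:3,:3]@p+T[:3,3];o.append('%d:(%.0f %.0f %.0f)'%(v,*(t*1000)))
  print(u,*o)
"
```

```text
303 220:(1 -15 24) 222:(-1 -15 25) 224:(-3 -15 24) 226:(-4 -15 24) 228:(-6 -15 24) 230:(-8 -15 24) 232:(-9 -15 24) 234:(9 -11 -31) 236:(9 -11 -33) 238:(9 -11 -37) 240:(10 -10 -42) 242:(10 -10 -44) 244:(10 -10 -48)
310 220:(7 -9 2) 222:(6 -9 2) 224:(4 -9 2) 226:(4 -9 1) 228:(1 -9 3) 230:(0 -9 2) 232:(-1 -9 1) 234:(9 -7 -31) 236:(9 -7 -33) 238:(9 -7 -38) 240:(9 -7 -41) 242:(9 -7 -43) 244:(9 -6 -47)
318 220:(8 -3 -1) 222:(7 -3 -1) 224:(6 -3 -2) 226:(4 -3 -2) 228:(3 -3 -3) 230:(11 -3 -28) 232:(10 -3 -30) 234:(10 -3 -34) 236:(10 -3 -35) 238:(10 -2 -39) 240:(10 -2 -43) 242:(10 -2 -46) 244:(10 -2 -49)
323 220:(9 0 -2) 222:(7 0 -2) 224:(6 0 -2) 226:(4 0 -1) 228:(3 0 -3) 230:(10 0 -27) 232:(10 0 -29) 234:(10 0 -33) 236:(10 0 -36) 238:(10 0 -40) 240:(10 0 -43) 242:(10 0 -45) 244:(10 0 -49)
329 220:(9 4 -2) 222:(8 4 -3) 224:(6 4 -3) 226:(5 4 -3) 228:(3 4 -2) 230:(10 4 -27) 232:(10 4 -29) 234:(10 4 -34) 236:(10 4 -35) 238:(10 4 -40) 240:(10 3 -43) 242:(10 3 -45) 244:(10 3 -49)
336 220:(8 9 -1) 222:(7 9 -1) 224:(5 9 -0) 226:(4 9 -2) 228:(3 9 -2) 230:(69 0 -197) 232:(-0 9 -1) 234:(9 8 -31) 236:(9 8 -34) 238:(10 7 -39) 240:(10 7 -42) 242:(9 7 -42) 244:(9 7 -47)
343 220:(6 14 5) 222:(5 14 3) 224:(4 14 3) 226:(2 14 4) 228:(1 14 3) 230:(-0 14 3) 232:(-2 14 3) 234:(9 12 -32) 236:(9 12 -34) 238:(9 11 -36) 240:(9 11 -41) 242:(9 11 -43) 244:(9 11 -47)
```

View pics/w4.png

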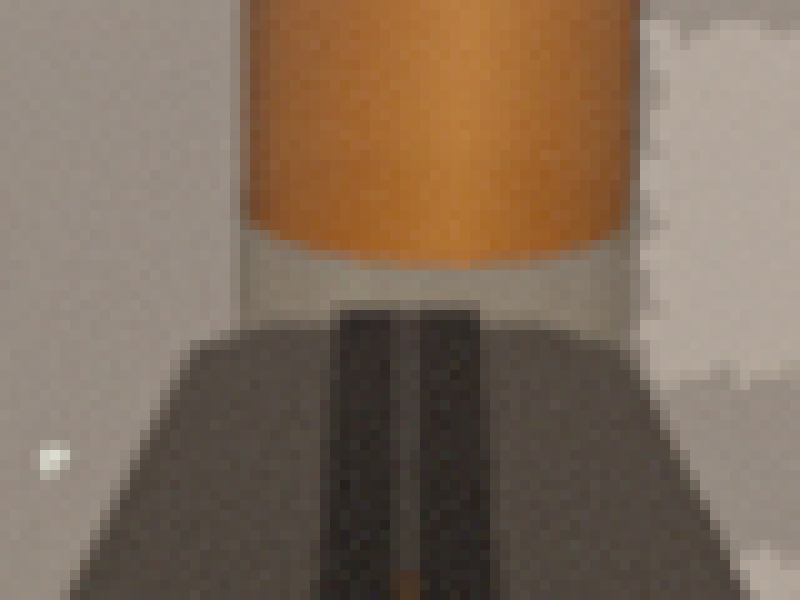

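```bash
python3 -m inch '{"translation":[[0,0,0.005],[0,0,0]],"twist":[0,0],"claw":[1,1]}'|sed -n '2p;4p';  python3 -m inch '{"translation":[[0,0,0.005],[0,0,0]],"twist":[0,0],"claw":[1,1]}' |sed -n '2p;4p'
```

```text
eef_pos: [0.5296, -0.0799, 0.0467]
contact_force: [-0.0, -0.2, 0.3]
eef_pos: [0.5296, -0.0799, 0.046]
contact_force: [-0.2, -0.3, 0.1]
```

```bash
python3 -m inch '{"translation":[[0,0,0.005],[0,0,0]],"twist":[0,0],"claw":[1,1]}'|sed -n '2p;4p';  python3 -m inch '{"translation":[[0,0,0.005],[0,0,0]],"twist":[0,0],"claw":[1,1]}' |sed -n '2p;4p'
```

```text
eef_pos: [0.5296, -0.0799, 0.0454]
contact_force: [-0.4, 0.8, -0.0]
eef_pos: [0.5296, -0.0799, 0.0448]
contact_force: [-0.1, -0.2, -0.2]
```

```bash
for k in 1; do python3 -m inch '{"translation":[[0,0,0.008],[0,0,0.008]],"twist":[0,0],"claw":[1,1]}'|sed -n '2p;4p';  python3 -m inch '{"translation":[[0,0,0.008],[0,0,0.008]],"twist":[0,0],"claw":[1,1]}' |sed -n '2p;4p'; done
```

```text
eef_pos: [0.5297, -0.0799, 0.043]
contact_force: [-0.7, -0.1, 0.2]
eef_pos: [0.5296, -0.0799, 0.0409]
contact_force: [-0.5, -0.5, 0.7]
```

```bash
python3 -m inch '{"translation":[[0,0,0.008],[0,0,0.008]],"twist":[0,0],"claw":[1,1]}'|sed -n '2p;4p';  python3 -m inch '{"translation":[[0,0,0.008],[0,0,0]],"twist":[0,0],"claw":[1,1]}' |sed -n '2p;4p'; python3 -c "
from h import *
look('pics/w5.png')"
```

```text
eef_pos: [0.5296, -0.0799, 0.039]
contact_force: [-1.0, -1.1, 0.1]
eef_pos: [0.5295, -0.0798, 0.038]
contact_force: [-0.1, 0.1, 1.0]
line x at mid 3.2 x at y=-22: 3.3 tilt deg -0.1 y -50..62 w 13.5 n 21
tube x at mid -51.0 x at y=-22: -51.4 tilt deg 2.5 y -66..6 w 25.4 n 7
t 8.65 tcp in viewer [[-53.5 -17.5]] z 0.0380 F [-0.1  0.1  1. ]
button [-37.5 104.3] 1392
```

```bash
python3 -m inch '{"translation":[[0,0,0.008],[0,0,0.008],[0,0,0.008]],"twist":[0,0,0],"claw":[1,1,1]}'|sed -n '2p;4p';  python3 -m inch '{"translation":[[0,0,0.008],[0,0,0.008],[0,0,0.008]],"twist":[0,0,0],"claw":[1,1,1]}' |sed -n '2p;4p'
```

```text
eef_pos: [0.5296, -0.0799, 0.0353]
contact_force: [-0.1, 0.4, -0.4]
eef_pos: [0.5296, -0.0799, 0.0324]
contact_force: [0.1, -0.6, -0.5]
```

```bash
python3 -m inch '{"translation":[[0,0,0.008],[0,0,0.008]],"twist":[0,0],"claw":[1,1]}'|sed -n '2p;4p';  python3 -m inch '{"translation":[[0,0,0.008],[0,0,0.008]],"twist":[0,0],"claw":[1,1]}' |sed -n '2p;4p'
```

```text
eef_pos: [0.5296, -0.0799, 0.0304]
contact_force: [-0.2, -0.1, 0.3]
eef_pos: [0.5296, -0.0799, 0.0285]
contact_force: [0.3, -1.0, 0.4]
```

```bash
python3 -m inch '{"translation":[[0,0,0.008],[0,0,0.008],[0,0,0]],"twist":[0,0,0],"claw":[1,1,1]}'|sed -n '2p;4p';  python3 -m inch '{"translation":[[0,0,0.005],[0,0,0]],"twist":[0,0],"claw":[1,1]}' |sed -n '2p;4p';  python3 -m inch '{"translation":[[0,0,0.005],[0,0,0]],"twist":[0,0],"claw":[1,1]}' |sed -n '2p;4p'
```

```text
eef_pos: [0.5295, -0.0799, 0.0265]
contact_force: [-0.1, -0.2, -0.4]
eef_pos: [0.5296, -0.0799, 0.026]
contact_force: [-0.2, 0.3, 0.0]
eef_pos: [0.5296, -0.0799, 0.0254]
contact_force: [-1.0, -0.1, -0.6]
```

```bash
python3 -m inch '{"translation":[[0,0,0.005],[0,0,0]],"twist":[0,0],"claw":[1,1]}' |sed -n '2p;4p';  python3 -m inch '{"translation":[[0,0,0.005],[0,0,0]],"twist":[0,0],"claw":[1,1]}' |sed -n '2p;4p'
```

```text
eef_pos: [0.5296, -0.0799, 0.0248]
contact_force: [0.3, 0.1, 0.3]
eef_pos: [0.5296, -0.0799, 0.0242]
contact_force: [0.1, 0.4, 0.3]
```

```bash
python3 -m inch '{"translation":[[0,0,0.004],[0,0,0]],"twist":[0,0],"claw":[1,1]}' |sed -n '2p;4p';  python3 -m inch '{"translation":[[0,0,0.004],[0,0,0]],"twist":[0,0],"claw":[1,1]}' |sed -n '2p;4p'
```

```text
eef_pos: [0.5296, -0.0799, 0.0237]
contact_force: [0.3, 0.7, -0.3]
eef_pos: [0.5297, -0.08, 0.0234]
contact_force: [-0.5, 0.3, 0.5]
```

```bash
python3 -m inch '{"translation":[[0,0,0.004],[0,0,0]],"twist":[0,0],"claw":[1,1]}' |sed -n '2p;4p';  python3 -m inch '{"translation":[[0,0,0.004],[0,0,0]],"twist":[0,0],"claw":[1,1]}' |sed -n '2p;4p'; python3 -c "
from h import *
look('pics/w6.png')
im=cv2.imread('pics/w6.png');cv2.imwrite('pics/w6c.png',cv2.resize(im[130:280,223:423],(800,600),interpolation=cv2.INTER_NEAREST))"
```

```text
eef_pos: [0.5301, -0.0801, 0.0233]
contact_force: [0.5, 0.2, 3.1]
eef_pos: [0.5306, -0.0803, 0.0233]
contact_force: [0.2, 0.1, 6.1]
line none expected non-empty vector for x
tube x at mid -48.7 x at y=-22: -68.0 tilt deg 32.9 y 6..10 w 21.5 n 2
t 11.60 tcp in viewer [[-52.4 -17.5]] z 0.0233 F [0.2 0.1 6.1]
button [-37.5 104.2] 1574
```

View pics/w6c.png

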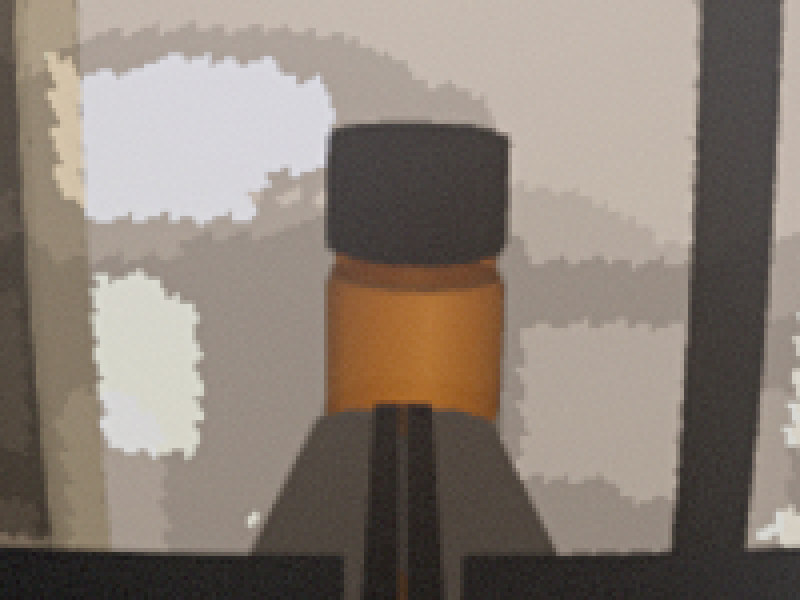

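```bash
python3 -m inch '{"translation":[[0,0,-0.2],[0,0,0],[0,0,0],[0,0,0],[0,0,0],[0,0,0],[0,0,0],[0,0,0],[0,0,0],[0,0,0]],"twist":[0,0.0909,0.0909,0.0909,0.0909,0.0909,0.0909,0.0909,0.0909,0.0909],"claw":[1,1,1,1,1,1,1,1,1,1]}'|sed -n '2,4p';  python3 -m inch '{"translation":[[-0.05,0,0],[0,0,0],[0,0,0.1],[0,0,0.07],[0,0,0]],"twist":[0.0909,0.0909,0,0,0],"claw":[1,1,1,1,1]}'; python3 -c "
from h import *
look('pics/w7.png')"
```

```text
eef_pos: [0.5292, -0.0797, 0.0459]
orientation: [-3.141, 0.001, -0.07]
contact_force: [-0.2, -0.6, 0.6]
clock: 13.15
eef_pos: [0.5223, -0.079, 0.0241]
orientation: [-3.141, 0.003, -0.347]
contact_force: [-0.7, -0.1, -0.0]
finger_gap: 0.0004
gripper_force: 0.0
line x at mid 3.0 x at y=-22: 3.0 tilt deg -0.0 y -118..70 w 12.5 n 40
tube x at mid -55.3 x at y=-22: -55.1 tilt deg 1.8 y -66..14 w 26.1 n 13
t 13.15 tcp in viewer [[-60.6 -19.2]] z 0.0241 F [-0.7 -0.1 -0. ]
button [-35.5 102.2] 912
```

```bash
cat >> h.py <<'E'
def dfit():
    "tube axis from wrist depth: radius 14, axis z .036, in viewer frame"
    from plant import bot,viewer
    from scipy.optimize import least_squares
    s=bot.sense();d=viewer.get_image("wrist");K=d["intrinsics"];T=d["tool_from_camera"];W=Ro.from_euler("xyz",s["orientation"]).as_matrix()
    v,u=np.mgrid[:400,:640];q=(np.c_[u.ravel(),v.ravel()]-K[:2,2])/K[0,0];th=np.linalg.norm(q,axis=1)
    z=d["range_z"].ravel();p=np.c_[q*(np.tan(th)/np.maximum(th,1e-9))[:,None]*z[:,None],z]
    P=(p@T[:3,:3].T+T[:3,3])@W.T+s["eef_pos"];V=toV(P);h=P[:,2]*1000
    tc=toV(s["eef_pos"][None])[0]
    m=(z>0)&(h>30)&(h<53)&(abs(V[:,0])<80)&(V[:,1]>-75)&(V[:,1]<40)&((abs(V[:,1]-tc[1])>16)|(abs(V[:,0]-tc[0])>24))&(np.hypot(V[:,0]+40,V[:,1]-107)>30)&(V[:,0]<22)
    x,y,h=V[m,0],V[m,1],h[m];x0=np.median(x)
    r=least_squares(lambda a:np.hypot(x-a[0]-a[1]*(y+16),h-36-a[2])-14,[x0,0,0],loss="soft_l1")
    print("t %.2f DEPTH tube x at y=-16: %.1f tilt %.1f dz %.1f y %.0f..%.0f n %d rms %.2f"%(s["clock"],r.x[0],np.degrees(np.arctan(r.x[1])),r.x[2],*np.percentile(y,[1,99]),m.sum(),np.sqrt(np.mean(r.fun**2))),"tcp",tc.round(1),s["eef_pos"][2].round(4),"F",s["contact_force"].round(1))
E
python3 -c "
from h import *
dfit()
im=cv2.imread('pics/w7.png');cv2.imwrite('pics/w7c.png',cv2.resize(im[100:300,180:460],(800,571)))"
```

```text
t 13.20 DEPTH tube x at y=-16: -54.2 tilt 1.1 dz -0.2 y -63..29 n 4278 rms 0.66 tcp [-60.1 -19.2] 0.0247 F [-0.5  0.3 -0.7]
```

View pics/w7c.png

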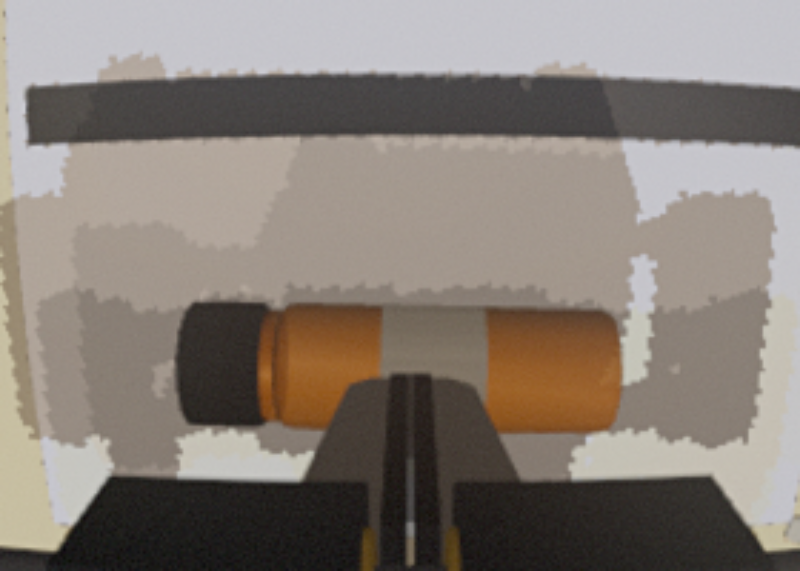

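```bash
python3 -m inch '{"translation":[[0,0,0.008],[0,0,0]],"twist":[0,0],"claw":[1,1]}' |sed -n '2p;4p';  python3 -m inch '{"translation":[[0,0,0.003],[0,0,0]],"twist":[0,0],"claw":[1,1]}' |sed -n '2p;4p'
```

```text
eef_pos: [0.5238, -0.0795, 0.0251]
contact_force: [-0.5, -0.2, 0.3]
eef_pos: [0.5237, -0.0795, 0.0247]
contact_force: [-0.2, -0.3, -0.7]
```

```bash
python3 -m inch '{"translation":[[0,0,0.006],[0,0,0]],"twist":[0,0],"claw":[1,1]}' |sed -n '2p;4p';  python3 -m inch '{"translation":[[0,0,0.004],[0,0,0]],"twist":[0,0],"claw":[1,1]}' |sed -n '2p;4p'
```

```text
eef_pos: [0.5236, -0.0795, 0.0239]
contact_force: [0.4, 0.6, 0.1]
eef_pos: [0.5236, -0.0795, 0.0234]
contact_force: [-0.1, 0.5, -0.2]
```

```bash
python3 -m inch '{"translation":[[0,0,0.004],[0,0,0]],"twist":[0,0],"claw":[1,1]}' |sed -n '2p;4p'
```

```text
eef_pos: [0.5241, -0.0797, 0.0233]
contact_force: [-0.4, 0.9, 2.0]
```

```bash
python3 -m inch '{"translation":[[0.01,0,0.002],[0.02,0,0],[0.03,0,0],[0.03,0,0],[0.03,0,0],[0.03,0,0],[0.03,0,0],[0.03,0,0],[0.01,0,0],[0,0,0]],"twist":[0,0,0,0,0,0,0,0,0,0],"claw":[1,1,1,1,1,1,1,1,1,1]}' |sed -n '1,4p';python3 -c "
from h import *
dfit();look()"
```

```text
clock: 15.25
eef_pos: [0.5492, -0.0893, 0.0232]
orientation: [3.141, -0.001, -0.349]
contact_force: [0.1, -2.1, 5.6]
t 15.25 DEPTH tube x at y=-16: -40.6 tilt 1.0 dz -0.2 y -63..29 n 3482 rms 0.69 tcp [-31.8 -19.7] 0.0232 F [ 0.1 -2.1  5.6]
line x at mid 3.0 x at y=-22: 3.0 tilt deg 0.0 y -118..70 w 13.1 n 40
tube x at mid -40.1 x at y=-22: -39.9 tilt deg 1.1 y -66..14 w 24.3 n 11
t 15.30 tcp in viewer [[-31.8 -19.7]] z 0.0232 F [-0.9 -1.7  5.8]
button [-34.7 102.3] 824
```

```bash
python3 -m inch '{"translation":[[0,0,-0.02],[0,0,-0.03],[-0.14,0,0],[0,0,0],[0,0,0.03],[0,0,0.01],[0,0,0]],"twist":[0,0,0,0,0,0,0],"claw":[1,1,1,1,1,1,1]}' |sed -n '2p;4p';python3 -m inch '{"translation":[[0,0,0.005],[0,0,0.004],[0,0,0]],"twist":[0,0,0],"claw":[1,1,1]}' |sed -n '1,4p';python3 -c "
from h import *
dfit()"
```

```text
eef_pos: [0.5329, -0.0829, 0.0236]
contact_force: [-0.8, 0.3, 0.1]
clock: 16.35
eef_pos: [0.5333, -0.083, 0.0233]
orientation: [3.142, -0.001, -0.349]
contact_force: [-0.7, 0.5, 2.7]
t 16.35 DEPTH tube x at y=-16: -40.6 tilt 1.0 dz -0.2 y -63..29 n 4387 rms 0.66 tcp [-48.9 -19.2] 0.0233 F [-0.7  0.5  2.7]
```

```bash
python3 -m inch '{"translation":[[0.01,0,0.002],[0.02,0,0],[0.03,0,0],[0.03,0,0],[0.03,0,0],[0.035,0,0],[0.035,0,0],[0.03,0,0],[0.02,0,0],[0,0,0]],"twist":[0,0,0,0,0,0,0,0,0,0],"claw":[1,1,1,1,1,1,1,1,1,1]}' |sed -n '1,4p';python3 -c "
from h import *
dfit()"
python3 -m inch '{"translation":[[0,0,-0.02],[0,0,-0.03],[-0.13,0,0],[0,0,0],[0,0,0.03],[0,0,0.01],[0,0,0]],"twist":[0,0,0,0,0,0,0],"claw":[1,1,1,1,1,1,1]}' |sed -n '2p;4p';python3 -m inch '{"translation":[[0,0,0.005],[0,0,0.004],[0,0,0]],"twist":[0,0,0],"claw":[1,1,1]}' |sed -n '1,4p';python3 -c "
from h import *
dfit();look()"
```

```text
clock: 17.4
eef_pos: [0.5606, -0.0935, 0.0233]
orientation: [3.141, -0.002, -0.349]
contact_force: [-0.5, -2.5, 6.7]
t 17.40 DEPTH tube x at y=-16: -25.9 tilt 1.0 dz -0.2 y -64..29 n 3812 rms 0.69 tcp [-19.7 -19.8] 0.0233 F [-0.5 -2.5  6.7]
eef_pos: [0.5453, -0.0874, 0.0235]
contact_force: [0.1, -0.3, 0.9]
clock: 18.45
eef_pos: [0.5457, -0.0876, 0.0232]
orientation: [3.142, -0.001, -0.349]
contact_force: [0.9, 0.4, 3.0]
t 18.45 DEPTH tube x at y=-16: -25.9 tilt 1.1 dz -0.2 y -64..29 n 4437 rms 0.67 tcp [-35.6 -19.3] 0.0232 F [0.9 0.4 3. ]
line x at mid 2.9 x at y=-22: 2.8 tilt deg -0.0 y -118..70 w 13.2 n 40
tube x at mid -26.7 x at y=-22: -26.5 tilt deg 1.8 y -66..14 w 26.6 n 14
t 18.50 tcp in viewer [[-35.7 -19.2]] z 0.0232 F [-0.5 -0.1  3. ]
button [-34.8 102.3] 832
```

```bash
python3 -m inch '{"translation":[[0.01,0,0.002],[0.02,0,0],[0.03,0,0],[0.03,0,0],[0.03,0,0],[0.035,0,0],[0.035,0,0],[0.03,0,0],[0.02,0,0],[0,0,0]],"twist":[0,0,0,0,0,0,0,0,0,0],"claw":[1,1,1,1,1,1,1,1,1,1]}' |sed -n '1,4p';python3 -c "
from h import *
dfit()"
python3 -m inch '{"translation":[[0,0,-0.02],[0,0,-0.03],[-0.13,0,0],[0,0,0],[0,0,0.03],[0,0,0.01],[0,0,0]],"twist":[0,0,0,0,0,0,0],"claw":[1,1,1,1,1,1,1]}' |sed -n '2p;4p';python3 -m inch '{"translation":[[0,0,0.005],[0,0,0.004],[0,0,0]],"twist":[0,0,0],"claw":[1,1,1]}' |sed -n '1,4p';python3 -c "
from h import *
dfit();look()"
```

```text
clock: 19.55
eef_pos: [0.5729, -0.098, 0.0232]
orientation: [3.141, -0.002, -0.349]
contact_force: [-0.8, -1.8, 6.2]
t 19.55 DEPTH tube x at y=-16: -11.4 tilt 1.0 dz -0.2 y -64..29 n 3901 rms 0.70 tcp [ -6.5 -19.7] 0.0232 F [-0.8 -1.8  6.2]
eef_pos: [0.5577, -0.0919, 0.0234]
contact_force: [-0.3, -0.5, 0.5]
clock: 20.6
eef_pos: [0.5581, -0.0921, 0.0231]
orientation: [3.142, -0.001, -0.349]
contact_force: [-0.1, 0.1, 2.4]
t 20.60 DEPTH tube x at y=-16: -11.3 tilt 1.0 dz -0.2 y -64..29 n 4601 rms 0.66 tcp [-22.5 -19.2] 0.0231 F [-0.1  0.1  2.4]
line x at mid 3.2 x at y=-22: 3.3 tilt deg 0.1 y -118..70 w 12.7 n 38
tube x at mid -12.3 x at y=-22: -12.1 tilt deg 1.7 y -66..14 w 25.9 n 14
t 20.65 tcp in viewer [[-22.5 -19.2]] z 0.0231 F [0.  0.1 3.4]
button [-34.4 102.3] 789
```

```bash
python3 -m inch '{"translation":[[0.01,0,0.002],[0.02,0,0],[0.03,0,0],[0.03,0,0],[0.03,0,0],[0.03,0,0],[0.02,0,0],[0,0,0],[0,0,-0.02],[0,0,-0.2]],"twist":[0,0,0,0,0,0,0,0,0,0],"claw":[1,1,1,1,1,1,1,1,1,1]}' |sed -n '1,4p'
python3 -m inch '{"translation":[[-0.35,0,-0.2],[-0.35,0,0],[-0.35,0,0],[-0.35,0,0],[0,0,0]],"twist":[0,0,0,0,0],"claw":[1,1,1,1,1]}' |sed -n '1,4p'
python3 - <<'E'
from h import *
from plant import viewer
dfit();look()
for n in("top","scene"):
    d=viewer.get_image(n);im=d["image"];cv2.imwrite(f"pics/{n}8.png",im[:,:,::-1]);h=cv2.cvtColor(im,cv2.COLOR_RGB2HSV)
    v,u=np.mgrid[:400,:640];uv=np.c_[u.ravel(),v.ravel()]
    g=toV(ray(d,uv,.022)).reshape(400,640,2);t=toV(ray(d,uv,.036)).reshape(400,640,2)
    ln=(h[...,2]<95)&(abs(g[...,0])<14)&((g[...,1]>40)&(g[...,1]<80)|(g[...,1]<-75)&(g[...,1]>-125))
    am=(h[...,0]<20)&(h[...,1]>120)&(abs(t[...,0])<22)&(t[...,1]>-80)&(t[...,1]<40)
    for lo,hi in((-125,-75),(40,80)):
        m=ln&(g[...,1]>lo)&(g[...,1]<hi);print(n,"line y%d: x %.1f w %.1f n %d"%((lo+hi)/2,g[...,0][m].mean() if m.any() else 0,np.std(g[...,0][m])*3.46,m.sum()))
    for lo,hi in((-60,-40),(-35,-5),(0,14)):
        m=am&(t[...,1]>lo)&(t[...,1]<hi);x=t[...,0][m];print(n,"tube y%d: x %.1f w %.1f n %d"%((lo+hi)/2,x.mean() if m.any() else 0,np.std(x)*3.46,m.sum()))
E
```

```text
clock: 21.7
eef_pos: [0.5732, -0.0975, 0.0453]
orientation: [-3.141, 0.008, -0.349]
contact_force: [-1.1, 0.2, -0.7]
clock: 22.2
eef_pos: [0.412, -0.0381, 0.0697]
orientation: [-3.141, 0.008, -0.348]
contact_force: [0.2, -0.6, -0.9]
t 22.20 DEPTH tube x at y=-16: -13.2 tilt -10.0 dz -7.8 y -64..28 n 1112 rms 3.17 tcp [-178.2  -18.5] 0.0697 F [ 0.2 -0.6 -0.9]
line x at mid 2.3 x at y=-22: 2.2 tilt deg -0.1 y -118..70 w 10.0 n 23
tube x at mid -7.7 x at y=-22: -7.5 tilt deg 1.4 y -66..6 w 9.8 n 14
t 22.25 tcp in viewer [[-174.2  -18.8]] z 0.0713 F [ 0.2 -0.2  1.4]
button [-38.5 102.7] 712
top line y-100: x 1.0 w 11.4 n 79
top line y60: x 0.8 w 10.7 n 57
top tube y-50: x -4.2 w 26.0 n 93
top tube y-20: x -3.4 w 24.7 n 34
top tube y7: x -3.3 w 24.4 n 59
scene line y-100: x 1.8 w 8.2 n 73
scene line y60: x 1.6 w 8.0 n 56
scene tube y-50: x -1.0 w 26.9 n 123
scene tube y-20: x 0.8 w 25.5 n 31
scene tube y7: x 0.3 w 25.0 n 72
```

```bash
python3 -m inch '{"translation":[[0.35,0,0],[0.35,0,0],[0.35,0,0],[0.32,0,0.2],[0,0,0.08],[0,0,0]],"twist":[0,0,0,0,0,0],"claw":[1,1,1,1,1,1]}' |sed -n '1,4p'
python3 -c "
from h import *
dfit();look();dfit()"
```

```text
clock: 23.0
eef_pos: [0.5724, -0.0974, 0.0362]
orientation: [-3.141, 0.005, -0.35]
contact_force: [-0.6, -0.9, 0.8]
t 23.00 DEPTH tube x at y=-16: -1.1 tilt 1.1 dz -0.2 y -64..28 n 3877 rms 0.67 tcp [ -7.2 -19.4] 0.0362 F [-0.6 -0.9  0.8]
line x at mid 2.7 x at y=-22: 2.7 tilt deg -0.1 y -118..70 w 12.6 n 21
tube x at mid -2.2 x at y=-22: -1.9 tilt deg 2.3 y -66..10 w 25.6 n 13
t 23.05 tcp in viewer [[ -7.  -19.2]] z 0.0380 F [ 0.7 -0.8  1.1]
button [-34.1 102.6] 683
t 23.10 DEPTH tube x at y=-16: -1.1 tilt 1.0 dz -0.2 y -64..29 n 3795 rms 0.65 tcp [ -6.6 -19.1] 0.0393 F [-0.5 -0.4  0.4]
```

```bash
python3 -m inch '{"translation":[[0,0,0],[0,0,0.08],[0,0,0.03],[0,0,0],[0,0,0]],"twist":[0,0,0,0,0],"claw":[1,1,1,1,1]}' |sed -n '1,4p'
```

```text
clock: 23.65
eef_pos: [0.573, -0.0975, 0.0258]
orientation: [-3.142, 0.0, -0.349]
contact_force: [0.0, 0.3, 0.1]
```

```bash
python3 -m inch '{"translation":[[0,0,0.014],[0,0,0.006],[0,0,0]],"twist":[0,0,0],"claw":[1,1,1]}' |sed -n '2p;4p';python3 -m inch '{"translation":[[0,0,0.004],[0,0,0]],"twist":[0,0],"claw":[1,1]}' |sed -n '2p;4p'
```

```text
eef_pos: [0.5732, -0.0976, 0.0235]
contact_force: [0.6, 0.7, 0.3]
eef_pos: [0.5736, -0.0977, 0.0233]
contact_force: [0.9, 1.0, 1.2]
```

```bash
python3 -m inch '{"translation":[[0,0,0.004],[0.01,0,0],[0.02,0,0],[0.02,0,0],[0.015,0,0],[0.007,0,0],[0,0,0],[0,0,0]],"twist":[0,0,0,0,0,0,0,0],"claw":[1,1,1,1,1,1,1,1]}' |sed -n '1,4p'
python3 -c "
from h import *
dfit();look()"
```

```text
clock: 24.95
eef_pos: [0.5822, -0.1011, 0.0233]
orientation: [3.141, -0.002, -0.349]
contact_force: [-0.7, 0.1, 5.2]
t 24.95 DEPTH tube x at y=-16: 3.6 tilt 1.0 dz -0.2 y -64..28 n 4070 rms 0.66 tcp [  3.3 -19.4] 0.0233 F [-0.7  0.1  5.2]
line x at mid 1.1 x at y=-22: 1.1 tilt deg -0.2 y -118..70 w 13.5 n 25
tube x at mid 2.4 x at y=-22: 2.7 tilt deg 1.4 y -66..10 w 27.0 n 10
t 25.00 tcp in viewer [[  3.2 -19.4]] z 0.0233 F [ 0.6 -0.2  5.8]
button [-28.  102.4] 318
```

```bash
python3 -m inch '{"translation":[[0,0,-0.01],[0,0,-0.03],[0,0,-0.2],[0,0,-0.26],[-0.116,-0.347,0],[-0.116,-0.347,0],[-0.116,-0.347,0],[0,0,0],[0,0,0]],"twist":[0,0,0,0,0,0,0,0,0],"claw":[1,1,1,1,1,1,1,1,1]}' |sed -n '1,4p'
cat > top.py <<'E'
from h import *
from plant import viewer
d=viewer.get_image("top");im=d["image"];cv2.imwrite("pics/top9.png",im[:,:,::-1]);h=cv2.cvtColor(im,cv2.COLOR_RGB2HSV)
v,u=np.mgrid[:400,:640];uv=np.c_[u.ravel(),v.ravel()]
g=toV(ray(d,uv,.022)).reshape(400,640,2);t=toV(ray(d,uv,.036)).reshape(400,640,2)
ln=(h[...,2]<95)&(abs(g[...,0])<14);am=(h[...,0]<20)&(h[...,1]>120)&(abs(t[...,0])<22)
for lo,hi in((-115,-80),(45,75)):
    m=ln&(g[...,1]>lo)&(g[...,1]<hi);print("line y%d: x %.1f n %d"%((lo+hi)/2,g[...,0][m].mean() if m.any() else 0,m.sum()))
for lo,hi in((-60,-40),(-35,-5),(0,14)):
    m=am&(t[...,1]>lo)&(t[...,1]<hi);x=t[...,0][m];print("tube y%d: x %.1f w %.1f n %d"%((lo+hi)/2,x.mean() if m.any() else 0,np.std(x)*3.46,m.sum()))
E
python3 top.py;python3 -c "
from h import *
look()"
```

```text
clock: 25.95
eef_pos: [0.5844, 0.0317, 0.0822]
orientation: [3.141, 0.001, -0.347]
contact_force: [0.2, -0.2, 0.3]
line y-97: x 0.9 n 69
line y60: x 4.9 n 15
tube y-50: x 0.4 w 25.2 n 90
tube y-20: x 1.0 w 24.6 n 34
tube y7: x 1.8 w 24.4 n 28
line x at mid 2.7 x at y=-22: 2.7 tilt deg -0.1 y -118..70 w 11.9 n 18
tube x at mid 3.3 x at y=-22: 3.5 tilt deg 1.9 y -74..-2 w 10.2 n 7
t 26.00 tcp in viewer [[-39.5 105.2]] z 0.0823 F [ 0.1 -0.1 -0.3]
```

```bash
python3 -m inch '{"translation":[[0,0,0.25],[0,0,0.2],[0,0,0.02],[0,0,0]],"twist":[0,0,0,0],"claw":[1,1,1,1]}' |sed -n '1,4p';python3 -m inch '{"translation":[[0,0,0.01],[0,0,0.01],[0,0,0.01],[0,0,0]],"twist":[0,0,0,0],"claw":[1,1,1,1]}' |sed -n '1,4p'
```

```text
clock: 26.45
eef_pos: [0.5845, 0.0301, 0.0259]
orientation: [3.141, 0.001, -0.351]
contact_force: [-0.2, -0.1, -1.0]
clock: 26.85
eef_pos: [0.5852, 0.0311, 0.023]
orientation: [-3.141, -0.001, -0.349]
contact_force: [-0.6, -0.3, -0.5]
```

```bash
python3 -m inch '{"translation":[[0,0,0.01],[0,0,0.01],[0,0,0.01],[0,0,0]],"twist":[0,0,0,0],"claw":[1,1,1,1]}' |sed -n '1,4p';python3 -m inch '{"translation":[[0,0,0.01],[0,0,0.01],[0,0,0]],"twist":[0,0,0],"claw":[1,1,1]}' |sed -n '1,4p'
```

```text
clock: 27.25
eef_pos: [0.5847, 0.0312, 0.0187]
orientation: [3.141, 0.001, -0.349]
contact_force: [-0.8, 0.3, 0.1]
clock: 27.55
eef_pos: [0.585, 0.0311, 0.0166]
orientation: [-3.142, -0.0, -0.349]
contact_force: [0.3, -0.0, 1.5]
```

```bash
python3 -m inch '{"translation":[[0,0,0.01],[0,0,0.01],[0,0,0]],"twist":[0,0,0],"claw":[1,1,1]}' |sed -n '1,4p';python3 -m inch '{"translation":[[0,0,0.008],[0,0,0]],"twist":[0,0],"claw":[1,1]}' |sed -n '1,4p'
```

```text
clock: 27.85
eef_pos: [0.585, 0.0311, 0.0143]
orientation: [-3.141, -0.0, -0.349]
contact_force: [-1.2, 0.7, 2.8]
clock: 28.05
eef_pos: [0.585, 0.0311, 0.0133]
orientation: [-3.142, -0.0, -0.349]
contact_force: [-0.6, 0.2, 3.2]
```

```bash
python3 -m inch '{"translation":[[0,0,0.008],[0,0,0]],"twist":[0,0],"claw":[1,1]}' |sed -n '1,4p';python3 -m inch '{"translation":[[0,0,0.005],[0,0,0]],"twist":[0,0],"claw":[1,1]}' |sed -n '1,4p'
```

```text
clock: 28.25
eef_pos: [0.585, 0.0311, 0.0123]
orientation: [-3.142, -0.0, -0.349]
contact_force: [0.3, 0.6, 3.2]
clock: 28.45
eef_pos: [0.5851, 0.0311, 0.0118]
orientation: [-3.142, -0.0, -0.349]
contact_force: [-1.2, 0.4, 3.4]
```

```bash
python3 -m inch '{"translation":[[0,0,0.006],[0,0,0]],"twist":[0,0],"claw":[1,1]}' |sed -n '1,4p';python3 -m inch '{"translation":[[0,0,0.006],[0,0,0]],"twist":[0,0],"claw":[1,1]}' |sed -n '1,4p'
```

```text
clock: 28.65
eef_pos: [0.585, 0.0311, 0.0113]
orientation: [-3.142, -0.0, -0.349]
contact_force: [-1.6, -0.0, 7.0]
clock: 28.85
eef_pos: [0.5851, 0.0311, 0.0113]
orientation: [3.141, -0.0, -0.349]
contact_force: [-3.1, 0.3, 9.0]
```

```bash
cat > b.py <<'E'
from h import *
from plant import bot,viewer
s=bot.sense();d=viewer.get_image("wrist");im=d["image"];K=d["intrinsics"];T=d["tool_from_camera"];W=Ro.from_euler("xyz",s["orientation"]).as_matrix()
v,u=np.mgrid[:400,:640];q=(np.c_[u.ravel(),v.ravel()]-K[:2,2])/K[0,0];th=np.linalg.norm(q,axis=1);z=d["range_z"].ravel()
p=np.c_[q*(np.tan(th)/np.maximum(th,1e-9))[:,None]*z[:,None],z];P=(p@T[:3,:3].T+T[:3,3])@W.T+s["eef_pos"];V=toV(P);h=P[:,2]*1000
tc=toV(s["eef_pos"][None])[0];r=np.hypot(V[:,0]-tc[0],V[:,1]-tc[1])
a=(h>25)&(h<60)
for lo,hi in((0,9),(9,11),(11,13),(13,14.5),(16,18),(18,20),(20,22)):
    m=a&(r>lo)&(r<hi)&(V[:,0]>tc[0]+5 if lo>8 else True);print("ring",lo,hi,"n",m.sum(),"h pct",np.percentile(h[m],[5,25,50,75,95]).round(1) if m.sum() else "")
g=toV(wray(d,s,np.c_[u.ravel(),v.ravel()],.022));m=(abs(g[:,0]-50)<40)&(abs(g[:,1]+20)<60)
print("panel colour",im.reshape(-1,3)[m].mean(0).round(0),s["clock"],s["eef_pos"].round(4),s["contact_force"].round(1))
cv2.imwrite("pics/b%05d.png"%(s["clock"]*100),im[:,:,::-1])
E
python3 -m inch '{"translation":[[0,0,0.008],[0,0,0]],"twist":[0,0],"claw":[1,1]}' |sed -n '1,4p';python3 b.py
```

```text
clock: 29.05
eef_pos: [0.5852, 0.0311, 0.0112]
orientation: [3.141, 0.0, -0.349]
contact_force: [-5.1, 0.4, 16.3]
ring 0 9 n 0 h pct 
ring 9 11 n 198 h pct [38.5 43.  48.3 54.6 58.4]
ring 11 13 n 306 h pct [37.3 38.8 45.4 54.3 58.4]
ring 13 14.5 n 206 h pct [36.5 37.6 38.4 49.3 57.5]
ring 16 18 n 279 h pct [33.3 33.9 34.3 34.9 54.4]
ring 18 20 n 260 h pct [33.2 33.8 34.3 34.6 35.3]
ring 20 22 n 310 h pct [32.9 33.6 34.2 34.6 35.2]
panel colour [182. 177. 179.] 29.05 [0.5852 0.0311 0.0112] [-5.1  0.4 16.3]
```

```bash
python3 -m inch '{"translation":[[0,0,-0.03],[0,0,-0.05],[0,0,-0.2],[0,0,-0.3],[0,0,-0.35],[-0.4,0,0],[-0.4,0,0],[-0.1,0,0],[0,0,0],[0,0,0]],"twist":[0,0,0,0,0,0,0,0,0,0],"claw":[1,1,1,1,1,1,1,1,1,1]}' |sed -n '1,4p'
python3 top.py
python3 - <<'E'
from h import *
from plant import bot,viewer
s=bot.sense();d=viewer.get_image("wrist");K=d["intrinsics"];T=d["tool_from_camera"];W=Ro.from_euler("xyz",s["orientation"]).as_matrix()
v,u=np.mgrid[:400,:640];q=(np.c_[u.ravel(),v.ravel()]-K[:2,2])/K[0,0];th=np.linalg.norm(q,axis=1);z=d["range_z"].ravel()
p=np.c_[q*(np.tan(th)/np.maximum(th,1e-9))[:,None]*z[:,None],z];P=(p@T[:3,:3].T+T[:3,3])@W.T+s["eef_pos"];V=toV(P);h=P[:,2]*1000
r=np.hypot(V[:,0]+38.5,V[:,1]-105.5)
for lo,hi in((0,5),(5,10),(10,12),(16,20)):
    m=(r>=lo)&(r<hi)&(h>25)&(h<60);print(lo,hi,m.sum(),np.percentile(h[m],[5,50,95]).round(1) if m.sum() else "")
im=cv2.imread("pics/top9.png");cv2.imwrite("pics/fin.png",cv2.resize(im[90:290,265:485],(660,600),interpolation=cv2.INTER_CUBIC))
E
```

```text
clock: 30.1
eef_pos: [0.4845, 0.0677, 0.1212]
orientation: [-3.141, -0.002, -0.349]
contact_force: [0.2, 0.3, 0.2]
line y-97: x 0.9 n 69
line y60: x 0.8 n 49
tube y-50: x 0.4 w 25.2 n 90
tube y-20: x 1.0 w 24.6 n 34
tube y7: x 1.5 w 23.8 n 58
0 5 101 [43.  44.1 45.3]
5 10 296 [42.9 44.2 45.4]
10 12 190 [41.1 43.9 45.3]
16 20 517 [32.8 34.1 35.5]
```

View pics/fin.png

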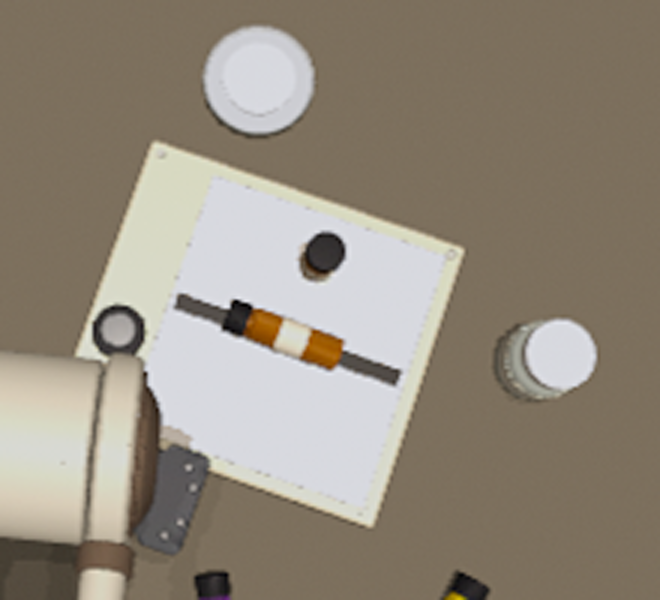

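The final picture shows the tube centred on the dark line at (290,335), and the vial, jar and dish are where they started. The button went from 44 mm down to 38 mm, its full 6 mm travel, and came back up.

```bash
python3 -c "
from plant import bot
print(bot.sign_off())"
```

```text
the job is handed in; nothing more can be done
None
```

The job is handed in at about 30 s of the 51 s limit: the tube was rolled onto the dark line and rests within about 1 mm and 1° of it, the lamp button was then pressed its full 6 mm and came back up, and the vial, jar and dish were not moved.

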